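Drift a shaker platform into line and fit its transit bolt

TASK

Lock the lab shaker for transport: its sliding platform has crept, so the hole in the platform no longer lines up with the hole in the base below. Push the blue-handled tapered drift straight down into the holes until its collar rests on the platform, so that it wedges the platform into line; then pull it out, stand it back in its own place in the rack, and push the red-handled transit bolt fully home in its stead. Leave both tools upright and let go of them.

Things in the scene. Friction and masses are not known exactly. Their poses are not given: they have to be found in the camera images.
- drift_grip (a point): Drift in a fixed rack (top 70 mm high, three 40 mm holes 80 mm apart; which one varies). BLUE upright handle, 28 mm diameter, 60 mm tall, on a 52 mm collar 6 mm thick. Steel shank 60 mm long below it: tip 6 mm across, widening over 40 mm to 36 mm, then straight. Point: handle centre, 36 mm above the collar's underside, 96 mm above the tip; z up the handle. 0.25 kg.
- bolt_grip (a point): Transit bolt, RED handle, in the same rack; handle, collar, lengths and point as on the drift. Handle tops stand 136 mm above the worktop in the rack, so lift a pin well clear of its neighbours. Straight shank 32 mm across, blunt end with 4 mm chamfer, so it cannot enter before the holes are in line. The third pin, with a black handle and thin shank, is not needed.
- shaker_hole (a point): Centre of the 40 mm through hole amid the fixed white base (150 x 200 x 50 mm), at its top face, 50 mm up; y is the slide axis. The platform (aluminium, 130 x 140 mm, 40 mm hole at its middle) has its upper face 14 mm above this point, with end bars 11 mm higher. A seated pin's handle centre is 50 mm above this point. A drift pushed down on this axis shoves the platform into line.
- platform (a joint): Offset of the platform's hole from the base's hole, in m, along +y of shaker_hole; 0 is in line. Starts at about +0.009 to +0.013. It slides against about 2 N of friction (no spring) and stays where it is left.
Mind the look-alikes: they are no part of the job. Leave any green look-alike of the part that bears bolt_grip alone.

How it is judged:
On the way:
1. the drift is down in both holes, its collar on the platform, and the platform is in line (horizontal distance between drift_grip and shaker_hole below 0.01 m and z of drift_grip in the frame of shaker_hole below 0.058 m and angle between drift_grip's own z axis and vertical below 0.17 rad and value of joint platform between -0.008 and 0.008 m), for 0.2 s.
At the end, for the whole second after the job is handed in: The bolt stands in both holes, within 10 mm of the base hole's axis, upright to 10 degrees, its collar within 8 mm of the platform; the platform is within 8 mm of in line; the drift stands upright (10 degrees) within 20 mm of where it stood in the rack at the start; both are at rest (horizontal distance between bolt_grip and shaker_hole below 0.01 m and z of bolt_grip in the frame of shaker_hole below 0.058 m and angle between each of bolt_grip, drift_grip's own z axis and vertical below 0.17 rad and value of joint platform between -0.008 and 0.008 m and distance of drift_grip from where it was at the start of the episode below 0.02 m and linear speed of each of bolt, drift below 0.02 m/s); the robot touches nothing.
It also fails if it takes over 72 s, if anything falls off the work surface, if the arm or the gripper's body presses on something with over 40 N, if the wrist force passes 120 N, or if a joint passes its speed limit or range.

ROBOT

A 6-joint arm with a two-finger parallel gripper is mounted at the origin on a cart in front of the work surface, level with it; the furniture and walls round the work are solid. World frame = base frame: x ahead of the robot, y to its left, z up, the work surface at z = 0. Lengths are in m, angles in rad, forces in N, time in s.
With the tool pointing down it reaches from about 0.225 to 0.875 m from the base axis. Payload 3.4 kg.
Tool frame: the origin (TCP) lies at the very end of the fingers, on their centre line; the grasp point (between the pads) lies 19 mm behind it; z points along the fingers, y is the direction in which the jaws open and shut (so a half turn about z gives the same grasp; the last joint's range is limited). The gripper opens to 85 mm and grips with 20 to 120 N. Pads are 22 mm wide; open, the fingers measure 114 mm over their backs; the gripper's body (76 mm by 85 mm) begins 54 mm behind the grasp point. The pads swing forward as they close: fully open they stand 13 mm farther back than shut.
Start: joints at [-1.329, 0.276, 1.505, -0, 1.361, -0.121], TCP at [0.204, -0.538, 0.231] pointing down, gripper open.
Joint ranges: [-2.89, 2.89], [-0.75, 2.08], [0.22, 2.7], [-1.18, 4.32], [0.11, 2.71], [-2.7, 2.7]. Speed limits (rad/s): [2.57, 2.57, 3.14, 3.14, 3.14, 3.14].

INTERFACE

Orientations are given as a unit quaternion [w, x, y, z].
In Python, from rig import manip, viewer, job gives the robot as it stands.
- The arm moves only by the shell command python3 -m crank 'ROWS' [OPENING] [FORCE]. ROWS is JSON, a list of rows, each a list of 6 numbers: the shift along the tool's x, y, z in m, then the turn, a rotation vector about the tool's x, y, z in degrees. In form: [[dx, dy, dz, rx, ry, rz], ...]. A call has 1 to 20 rows; each row is the pose to reach, as a shift and turn from the pose measured when the call began, along the tool's axes at that moment; what a row does not reach only later rows make up. A row lasts 1/8 s, in which the tool goes at most 62.5 mm and 10.7 degrees, less where a joint would pass 70% of its speed; a pose out of reach is approached as far as the arm can. A call with a gripper value outside its range is refused whole. OPENING is the opening, from 0 (shut) to 1 (fully open), set as the call begins (- or left out, the last holds). The fingers move at their own pace and stop on an object; FORCE is the grip in N (left out, the last holds). Time passes only in rows, so rows that repeat a pose let the fingers close. It gives the time, the measured TCP pose, the force and the opening at its end, in the units of the state.
- manip.get_state(): the state, without advancing time (a new reading comes with each control period).
- viewer.get_image(name): name is "scene" or "top"; returns a dict with "frame" (384x512x3 uint8, blue, green, red), "range_z" (384x512 float32, m along the optical axis (not along the pixel's ray), 0 where there is no reading), "intrinsics" (3x3 intrinsics, pixels), "D" ([k1, k2, p1, p2, k3] as OpenCV has them; the pictures are not rectified), "world_from_camera" (4x4, takes a point from camera to world coordinates). Camera axes: x right, y up, looking along -z (the intrinsics and any distortion apply to the point x, -y, -z); pixel columns grow to the right and rows downward; lengths in m; the calibration is good to about 2 mm. A picture is of the moment at which its call begins.
- job.sign_off(): hands the job in, once; it reports no verdict.
The state is a dict: "clock": time; "qpos": joint angles; "qd": joint speeds; "effort": joint torques, N m; "position": TCP position; "ee_rot": TCP orientation; "contact_force": force on the tool from outside, world axes, zero at the start; "moment": the same for the moment, N m; "width": finger opening in m.
Only numpy, scipy, OpenCV 4.12 (cv2) and the standard library are available. Lean on these libraries where they do the work, as an engineer would, in place of code of your own. Each camera call takes 0.05 s, during which the arm holds its last target. There are 200 camera calls.

## Working session

There is one attempt and no reset: what is moved stays moved. The work goes in short steps, Python scripts to look and compute and a shell command to move; the robot and the scene stay as the last step left them, time stands still between calls to the robot, and variables do not carry over. Pictures are saved under pics/ and viewed, about 8 in all and at most 12, crops included, and the job is handed in when it is done.

```bash
mkdir -p pics; ls; cat > h.py <<'E'
import numpy as np, cv2
from rig import manip, viewer, job
def grab(n):
    im=viewer.get_image(n); np.savez('/tmp/%s.npz'%n,**im); return im
def pts(im):
    z=im['range_z']; h,w=z.shape
    u,v=np.meshgrid(np.arange(w),np.arange(h))
    p=cv2.undistortPoints(np.stack([u,v],-1).reshape(-1,1,2).astype(float),np.array(im['intrinsics']),np.array(im['D'])).reshape(h,w,2)
    c=np.stack([p[...,0]*z,-p[...,1]*z,-z,np.ones_like(z)],-1)
    return (c@np.array(im['world_from_camera']).T)[...,:3]
def onplane(im,uv,zp):
    p=cv2.undistortPoints(np.array(uv,float).reshape(-1,1,2),np.array(im['intrinsics']),np.array(im['D'])).reshape(-1,2)
    T=np.array(im['world_from_camera']); d=np.c_[p[:,0],-p[:,1],-np.ones(len(p))]@T[:3,:3].T
    return T[:3,3]+d*((zp-T[2,3])/d[:,2])[:,None]
E
python3 - <<'E'
from h import *
for n in('scene','top'):
    im=grab(n); cv2.imwrite('pics/%s0.png'%n,im['frame']); print(np.round(im['world_from_camera'],3))
print(manip.get_state())
E
```

```text
pics
[[-0.802  0.458 -0.384  0.195]
 [-0.597 -0.608  0.523  0.439]
 [ 0.006  0.649  0.761  0.766]
 [ 0.     0.     0.     1.   ]]
[[ 0.086  0.971 -0.221  0.326]
 [-0.996  0.083 -0.025 -0.052]
 [-0.006  0.222  0.975  1.032]
 [ 0.     0.     0.     1.   ]]
{'clock': 0.1, 'qpos': array([-1.32903880e+00,  2.76542399e-01,  1.50603247e+00,  2.01089694e-05,
        1.36070605e+00, -1.20967708e-01]), 'qd': array([ 0.00073732, -0.00138605, -0.00461816,  0.00050443, -0.00145365,
       -0.0003766 ]), 'effort': array([ 2.71640631e-03, -4.17696941e+01, -2.46406353e+01,  1.21194617e-06,
        5.76719598e-03, -5.62628856e-06]), 'position': array([ 0.20392589, -0.53710627,  0.23050981]), 'ee_rot': array([-8.43187374e-04,  9.83598860e-01,  1.80367873e-01, -4.11366384e-05]), 'contact_force': array([ 0.06184637, -0.00073321, -0.50728554]), 'moment': array([-0.00626795, -0.08625455,  0.05438966]), 'width': 0.08527029054811701}
```

View pics/top0.png

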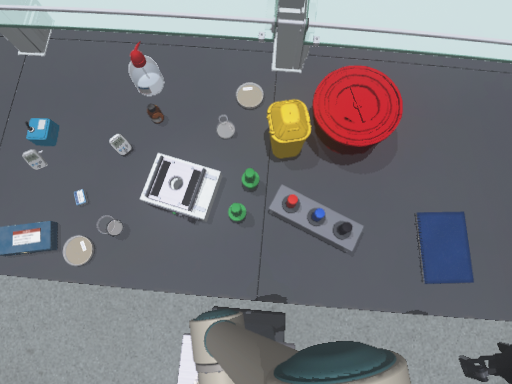

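View pics/scene0.png

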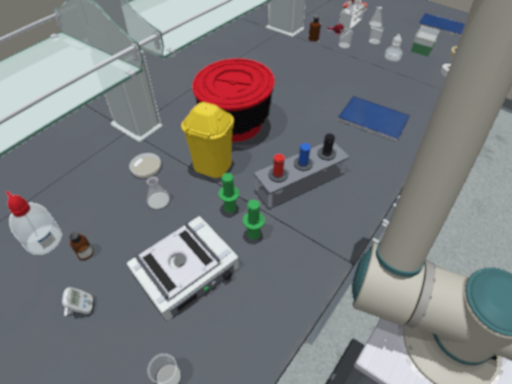

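The top view shows the rack with red (292,202), blue (319,215) and black (344,228) handles. The shaker is at about (181,186), with its platform hole near (176,183). Green look-alikes stand at (250,179) and (237,212), between the rack and the shaker.

```bash
cat > m.py <<'E'
from h import *
for n,box in(('top',(140,150,225,225)),('scene',(120,210,245,320))):
    im=dict(np.load('/tmp/%s.npz'%n)); P=pts(im); f=im['frame']; hsv=cv2.cvtColor(f,cv2.COLOR_BGR2HSV)
    H,S,V=[hsv[...,i].astype(int) for i in range(3)]
    for c,m in(('red',((H<8)|(H>172))&(S>150)),('blue',(H>105)&(H<130)&(S>150)),('green',(H>50)&(H<80)&(S>150))):
        k,l,st,ce=cv2.connectedComponentsWithStats((m&(P[...,2]>.02)).astype(np.uint8))
        for i in range(1,k):
            if 25<st[i,4]<900:
                q=P[l==i]; zt=np.percentile(q[:,2],95)
                t=q[q[:,2]>zt-.006]; (cx,cy),r=cv2.minEnclosingCircle(t[:,:2].astype(np.float32))
                print(n,c,st[i],ce[i].round(1),'ztop',zt.round(4),'ctr',np.round([cx,cy,r],4), t.mean(0).round(4))
    x0,y0,x1,y1=box; q=P[y0:y1,x0:x1].reshape(-1,3)
    print(np.histogram(q[:,2],bins=np.arange(0,.09,.004)))
    for lo,hi in((.044,.056),(.059,.069),(.071,.08),(.044,.08)):
        s=q[(q[:,2]>lo)&(q[:,2]<hi)][:,:2].astype(np.float32)
        if len(s)>5: print(n,lo,len(s),cv2.minAreaRect(s))
E
python3 m.py
python3 - <<'E'
from h import *
a=np.load('/tmp/top.npz')['frame'][145:230,130:270]; b=np.load('/tmp/scene.npz')['frame'][205:320,115:270]
A=cv2.resize(a,None,fx=5,fy=5,interpolation=2);B=cv2.resize(b,None,fx=5,fy=5,interpolation=2)
cv2.imwrite('pics/c1.png',A)
E
```

```text
top red [131  42  14  23 172] [136.8  56.3] ztop 0.1647 ctr [0.9339 0.3713 0.022 ] [0.9277 0.3701 0.1624]
top red [288 195  10   9  72] [292.2 199.1] ztop 0.1378 ctr [ 0.5356 -0.1136  0.0128] [ 0.5353 -0.1135  0.1355]
top blue [315 209   9  10  70] [319.1 213.1] ztop 0.1386 ctr [ 0.5038 -0.1869  0.0125] [ 0.5039 -0.1863  0.1361]
(array([1484,  111,   18,   30,   19,   25,   35,   40,   45,   49,   76,
        149,  840,  291,   51,  495, 1071,  182,  165,   75,    2,    0]), array([0.   , 0.004, 0.008, 0.012, 0.016, 0.02 , 0.024, 0.028, 0.032,
       0.036, 0.04 , 0.044, 0.048, 0.052, 0.056, 0.06 , 0.064, 0.068,
       0.072, 0.076, 0.08 , 0.084, 0.088]))
top 0.044 1280 ((0.5700586438179016, 0.21351489424705505), (0.20285728573799133, 0.15583162009716034), 77.78276062011719)
top 0.059 1684 ((0.5735659003257751, 0.22219689190387726), (0.14138691127300262, 0.1308264136314392), 77.69001007080078)
top 0.071 258 ((0.5731123089790344, 0.22216065227985382), (0.1417342722415924, 0.12915152311325073), 77.82097625732422)
top 0.044 3319 ((0.5700586438179016, 0.21351489424705505), (0.20285728573
[... 941 characters left out ...]
 118,  318,   77,    0,    0]), array([0.   , 0.004, 0.008, 0.012, 0.016, 0.02 , 0.024, 0.028, 0.032,
       0.036, 0.04 , 0.044, 0.048, 0.052, 0.056, 0.06 , 0.064, 0.068,
       0.072, 0.076, 0.08 , 0.084, 0.088]))
scene 0.044 1988 ((0.5709249377250671, 0.21538732945919037), (0.2010226845741272, 0.15678022801876068), 77.47071838378906)
scene 0.059 2811 ((0.5621739029884338, 0.1696271151304245), (0.2552257478237152, 0.133680060505867), 77.79950714111328)
scene 0.071 410 ((0.5738052129745483, 0.22557848691940308), (0.14047949016094208, 0.1310776025056839), 77.71725463867188)
scene 0.044 5301 ((0.562842845916748, 0.1791561096906662), (0.2753661572933197, 0.15671171247959137), 77.4307632446289)
```

View pics/c1.png

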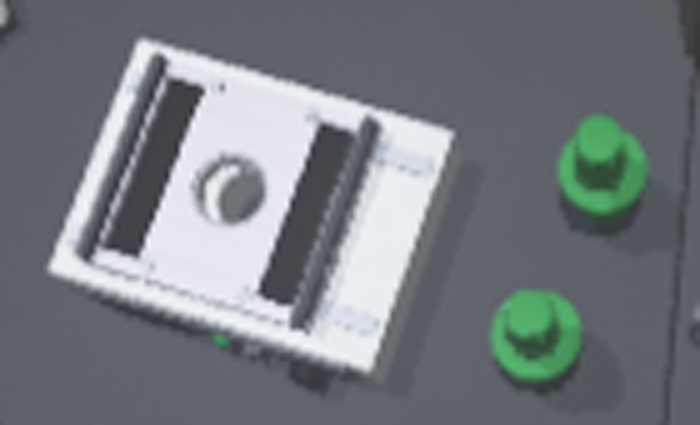

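Measured values agree with the sizes given:

| Item | Measured |
|---|---|
| Blue handle | (0.5035, -0.1865) |
| Red handle | (0.5355, -0.1135) |
| Spacing of the two | 79.7 mm |
| Base hole | about (0.5705, 0.2145) |
| Slide axis | 77.7° |
| Platform offset | about +9.5 mm |

I'll grasp with the jaws across the rack.

```bash
cat > rel.py <<'E'
import sys
from h import *
from scipy.spatial.transform import Rotation as R
# args: x y z jawangle(deg)
x,y,z,a=map(float,sys.argv[1:5]); s=manip.get_state()
w=s['ee_rot']; R0=R.from_quat([w[1],w[2],w[3],w[0]])
best=None
for k in (0,180):
    t=np.deg2rad(a+k); Y=np.array([np.cos(t),np.sin(t),0]); Z=np.array([0,0,-1.]); X=np.cross(Y,Z)
    v=(R0.inv()*R.from_matrix(np.c_[X,Y,Z])).as_rotvec(degrees=True)
    if best is None or np.linalg.norm(v)<np.linalg.norm(best): best=v
print('t',s['clock'],'pos',s['position'].round(4),'F',s['contact_force'].round(1),'w',round(s['width'],4),'q',s['qpos'].round(2))
print('row',R0.inv().apply(np.array([x,y,z])-s['position']).round(4),best.round(2))
E
python3 rel.py .5035 -.1865 .20 -23.6
```

```text
t 0.1 pos [ 0.2039 -0.5371  0.2305] F [ 0.1 -0.  -0.5] w 0.0853 q [-1.33  0.28  1.51  0.    1.36 -0.12]
row [ 0.4045 -0.2214  0.031 ] [ -0.09  -0.05 -45.62]
```

```bash
python3 -m crank '[[0.4045,-0.2214,0.031,0,0,-45.6],[0.4045,-0.2214,0.031,0,0,-45.6],[0.4045,-0.2214,0.031,0,0,-45.6],[0.4045,-0.2214,0.031,0,0,-45.6],[0.4045,-0.2214,0.031,0,0,-45.6],[0.4045,-0.2214,0.031,0,0,-45.6],[0.4045,-0.2214,0.031,0,0,-45.6],[0.4045,-0.2214,0.031,0,0,-45.6],[0.4045,-0.2214,0.031,0,0,-45.6],[0.4045,-0.2214,0.031,0,0,-45.6],[0.4045,-0.2214,0.031,0,0,-45.6],[0.4045,-0.2214,0.031,0,0,-45.6]]' 1
python3 rel.py .5035 -.1865 .088 -23.6
python3 - <<'E'
from h import *
im=grab('scene'); cv2.imwrite('pics/s1.png',cv2.resize(im['frame'][60:260,200:440],None,fx=3,fy=3))
E
```

```text
clock: 1.6
position: [0.503, -0.1874, 0.2001]
ee_rot: [-0.001, 0.837, 0.547, 0.0]
contact_force: [-0.7, -0.6, 1.2]
width: 0.0854
t 1.6 pos [ 0.503  -0.1874  0.2001] F [-0.7 -0.6  1.2] w 0.0854 q [-0.49  0.24  1.64  0.    1.27 -0.07]
row [0.0009 0.0002 0.1121] [-0.05 -0.06 -0.11]
```

View pics/s1.png

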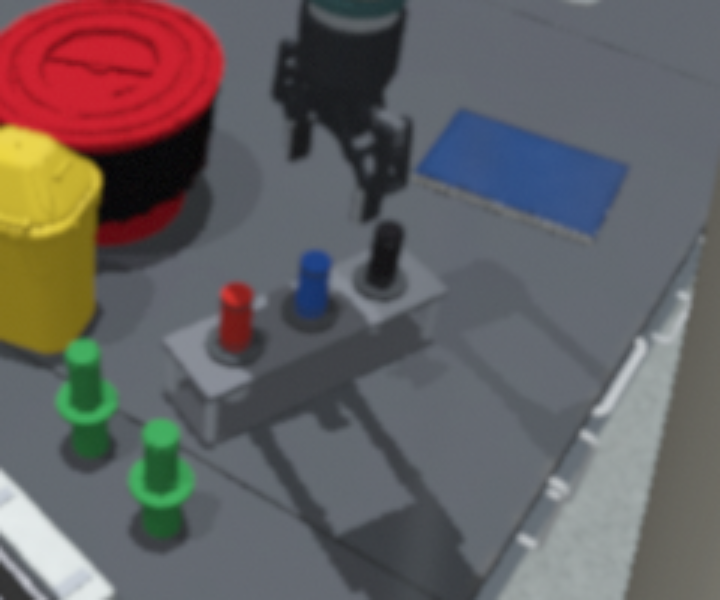

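The crop shows the open gripper above the blue handle, near (315,260), with its jaws across the rack and clear of the red and black pins. Next I descend and close.

```bash
python3 -m crank '[[0.001,0,0.05,0,0,0],[0.001,0,0.09,0,0,0],[0.001,0,0.111,0,0,0],[0.001,0,0.111,0,0,0],[0.001,0,0.111,0,0,0]]' 1
python3 -m crank '[[0,0,0,0,0,0],[0,0,0,0,0,0],[0,0,0,0,0,0],[0,0,0,0,0,0],[0,0,0,0,0,0],[0,0,0,0,0,0],[0,0,0,0,0,0]]' 0 70
python3 rel.py .5035 -.1865 .088 -23.6
```

```text
clock: 2.28
position: [0.5041, -0.1869, 0.0901]
ee_rot: [0.0, 0.837, 0.547, 0.001]
contact_force: [-0.3, -0.5, -0.3]
width: 0.0849
clock: 3.15
position: [0.5047, -0.1871, 0.0908]
ee_rot: [0.001, 0.837, 0.547, 0.001]
contact_force: [-0.9, 0.9, 6.0]
width: 0.0264
t 3.15 pos [ 0.5047 -0.1871  0.0908] F [-0.9  0.9  6. ] w 0.0264 q [-0.49  0.34  1.8   0.    1.01 -0.07]
row [ 0.0001 -0.0013  0.0028] [ 0.14 -0.06 -0.12]
```

```bash
python3 -m crank '[[0,0,-0.02,0,0,0],[0,0,-0.05,0,0,0],[0,0,-0.1,0,0,0],[0,0,-0.155,0,0,0],[0,0,-0.155,0,0,0],[0,0,-0.155,0,0,0]]'
python3 rel.py .5705 .2145 .24 -12.3
```

```text
clock: 3.9
position: [0.5033, -0.1866, 0.2444]
ee_rot: [-0.0, 0.837, 0.547, 0.0]
contact_force: [-0.3, -0.5, -2.6]
width: 0.0267
t 3.9 pos [ 0.5033 -0.1866  0.2444] F [-0.3 -0.5 -2.6] w 0.0267 q [-0.49  0.21  1.56  0.    1.37 -0.07]
row [ 0.3943 -0.0998  0.0049] [-1.000e-02 -7.000e-02 -1.142e+01]
```

```bash
python3 -m crank '[[0.04,-0.01,0,0,0,-1],[0.08,-0.02,0,0,0,-2],[0.12,-0.03,0,0,0,-3],[0.16,-0.04,0,0,0,-4],[0.2,-0.05,0,0,0,-6],[0.24,-0.06,0,0,0,-7],[0.28,-0.07,0,0,0,-8],[0.32,-0.08,0,0,0,-9],[0.36,-0.09,0.005,0,0,-10],[0.394,-0.1,0.005,0,0,-11.4],[0.394,-0.1,0.005,0,0,-11.4],[0.394,-0.1,0.005,0,0,-11.4],[0.394,-0.1,0.005,0,0,-11.4]]'
python3 rel.py .5705 .2145 .165 -12.3
python3 - <<'E'
from h import *
im=grab('scene'); cv2.imwrite('pics/s2.png',cv2.resize(im['frame'][120:320,100:340],None,fx=3,fy=3))
E
```

```text
clock: 5.52
position: [0.5697, 0.2132, 0.239]
ee_rot: [-0.001, 0.779, 0.627, -0.001]
contact_force: [-1.2, -0.4, -2.5]
width: 0.0266
t 5.525 pos [0.5697 0.2132 0.239 ] F [-1.2 -0.4 -2.5] w 0.0266 q [0.24 0.32 1.42 0.   1.4  0.46]
row [0.0014 0.0006 0.074 ] [-0.1   0.01 -0.09]
```

View pics/s2.png

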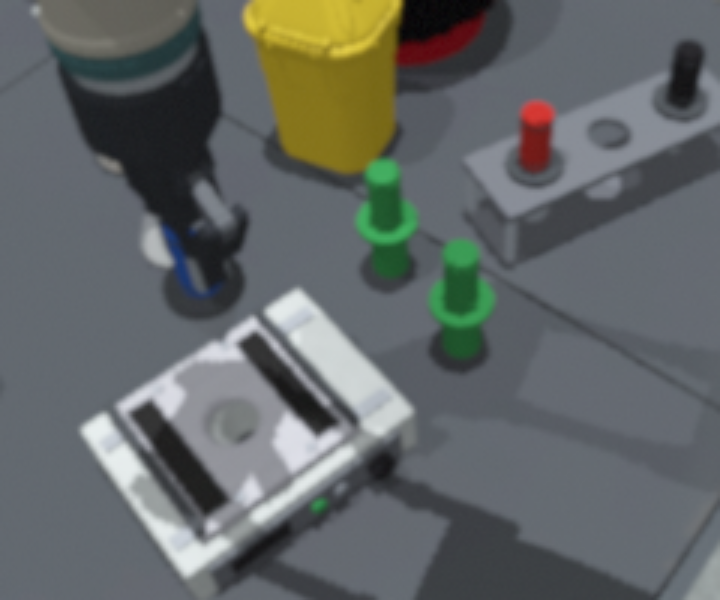

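The drift is held (blue at (180,265), collar at (203,290)) and its rack hole is empty, but I can't make out the shank below the collar. I'll check with depth before going down.

```bash
python3 - <<'E'
from h import *
im=dict(np.load('/tmp/scene.npz'));P=pts(im)
for lo in np.arange(.14,.27,.01):
    m=(abs(P[...,0]-.57)<.06)&(abs(P[...,1]-.213)<.06)&(P[...,2]>lo)&(P[...,2]<lo+.01)
    q=P[m]; v,u=np.nonzero(m)
    if len(q): print(round(lo,2),len(q),q.min(0).round(3),q.max(0).round(3),u.min(),u.max(),v.min(),v.max())
cv2.imwrite('pics/s3.png',cv2.resize(im['frame'][180:250,140:210],None,fx=8,fy=8,interpolation=2))
E
```

```text
0.16 6 [0.566 0.215 0.16 ] [0.57  0.22  0.168] 172 175 232 234
0.17 10 [0.561 0.216 0.17 ] [0.57  0.225 0.179] 169 175 231 233
0.18 16 [0.558 0.211 0.18 ] [0.572 0.229 0.19 ] 166 177 227 231
0.19 22 [0.553 0.209 0.19 ] [0.568 0.232 0.2  ] 165 178 223 230
0.2 39 [0.553 0.209 0.2  ] [0.573 0.234 0.209] 162 178 222 229
0.21 9 [0.546 0.211 0.218] [0.564 0.241 0.22 ] 161 179 220 226
0.22 284 [0.545 0.19  0.22 ] [0.596 0.242 0.23 ] 154 181 205 226
0.23 19 [0.557 0.215 0.23 ] [0.576 0.231 0.24 ] 159 172 213 217
0.24 36 [0.546 0.209 0.24 ] [0.59 0.23 0.25] 155 176 204 217
0.25 64 [0.543 0.209 0.25 ] [0.589 0.231 0.26 ] 154 175 200 215
0.26 46 [0.544 0.215 0.26 ] [0.592 0.231 0.269] 153 174 196 212
```

View pics/s3.png

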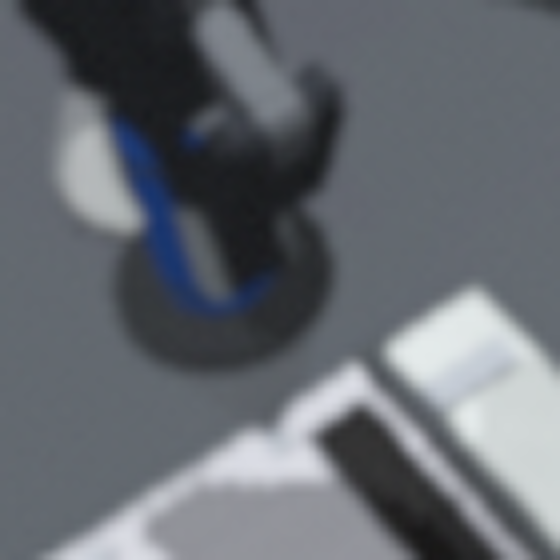

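Depth shows the shank is there, with its tip at (0.568,0.218,0.16). The collar centre is within 1 mm of the base centre in the same view, so I go down.

```bash
python3 -m crank '[[0,0,0.04,0,0,0],[0,0,0.08,0,0,0],[0,0,0.095,0,0,0],[0,0,0.1,0,0,0],[0,0,0.105,0,0,0],[0,0,0.11,0,0,0],[0,0,0.11,0,0,0]]'
python3 rel.py .5702 .213 .085 -12.3
```

```text
clock: 6.45
position: [0.5699, 0.2134, 0.1297]
ee_rot: [-0.0, 0.779, 0.627, -0.0]
contact_force: [-0.3, -0.4, -1.8]
width: 0.0266
t 6.45 pos [0.5699 0.2134 0.1297] F [-0.3 -0.4 -1.8] w 0.0266 q [0.24 0.4  1.59 0.   1.16 0.46]
row [-0.0003  0.0004  0.0447] [-0.04 -0.03 -0.09]
```

```bash
python3 -m crank '[[0,0,0.008,0,0,0],[0,0,0.016,0,0,0],[0,0,0.024,0,0,0],[0,0,0.03,0,0,0],[0,0,0.034,0,0,0],[0,0,0.034,0,0,0]]'
python3 rel.py .5702 .213 .085 -12.3
```

```text
clock: 7.2
position: [0.5697, 0.2133, 0.095]
ee_rot: [-0.001, 0.779, 0.627, -0.0]
contact_force: [0.9, 1.2, -4.0]
width: 0.0267
t 7.2 pos [0.5697 0.2133 0.095 ] F [ 0.9  1.2 -4. ] w 0.0267 q [0.24 0.43 1.63 0.   1.09 0.46]
row [-0.0002  0.0006  0.01  ] [-0.09 -0.01 -0.09]
```

```bash
python3 -m crank '[[0,0,0.004,0,0,0],[0,0,0.008,0,0,0],[0,0,0.011,0,0,0],[0,0,0.013,0,0,0],[0,0,0.013,0,0,0],[0,0,0.013,0,0,0]]'
python3 rel.py .5702 .213 .085 -12.3
```

```text
clock: 7.95
position: [0.5698, 0.2133, 0.0847]
ee_rot: [-0.0, 0.779, 0.627, 0.0]
contact_force: [-4.0, 1.0, 12.8]
width: 0.0267
t 7.95 pos [0.5698 0.2133 0.0847] F [-4.   1.  12.8] w 0.0267 q [0.24 0.44 1.64 0.   1.06 0.46]
row [-0.0002  0.0005 -0.0003] [-0.01 -0.04 -0.09]
```

The drift bottomed at the expected height with 13 N. I'll press a little, hold, and measure the platform.

```bash
python3 -m crank '[[0,0,0.002,0,0,0],[0,0,0.002,0,0,0],[0,0,0.002,0,0,0],[0,0,0.002,0,0,0]]'
python3 - <<'E'
from h import *
for n,box in(('top',(140,150,225,225)),('scene',(120,210,215,320))):
    P=pts(grab(n)); x0,y0,x1,y1=box; q=P[y0:y1,x0:x1].reshape(-1,3); q=q[(abs(q[:,0]-.57)<.11)&(abs(q[:,1]-.214)<.12)]
    d=np.deg2rad(77.7); a=(q[:,:2]-[.57,.214])@[np.cos(d),np.sin(d)]
    for lo,hi in((.046,.054),(.060,.068),(.070,.078)):
        m=(q[:,2]>lo)&(q[:,2]<hi); print(n,lo,m.sum(),np.percentile(a[m],[1,99]).round(4),'mid',np.percentile(a[m],[1,99]).mean().round(4))
E
```

```text
clock: 8.45
position: [0.5698, 0.2134, 0.0847]
ee_rot: [-0.0, 0.779, 0.627, 0.001]
contact_force: [-1.6, 1.1, 9.4]
width: 0.0262
top 0.046 748 [-0.1015  0.0338] mid -0.0338
top 0.06 904 [-0.069  0.054] mid -0.0075
top 0.07 184 [-0.0692 -0.007 ] mid -0.0381
scene 0.046 1420 [-0.097   0.1014] mid 0.0022
scene 0.06 2071 [-0.0575  0.0721] mid 0.0073
scene 0.07 494 [-0.0651  0.0746] mid 0.0048
```

The platform is now about +2.6 mm from the base centre, and the drift is seated. Next I pull it out.

```bash
python3 -m crank '[[0,0,-0.015,0,0,0],[0,0,-0.03,0,0,0],[0,0,-0.06,0,0,0],[0,0,-0.1,0,0,0],[0,0,-0.16,0,0,0],[0,0,-0.16,0,0,0],[0,0,-0.16,0,0,0]]'
python3 rel.py .5045 -.1870 .244 -23.6
```

```text
clock: 9.43
position: [0.5689, 0.2127, 0.2447]
ee_rot: [-0.0, 0.779, 0.627, 0.0]
contact_force: [-0.5, 1.2, -2.0]
width: 0.0265
t 9.425 pos [0.5689 0.2127 0.2447] F [-0.5  1.2 -2. ] w 0.0265 q [0.24 0.32 1.41 0.   1.41 0.46]
row [-0.4042  0.0229  0.0006] [-0.000e+00 -1.000e-02  1.121e+01]
```

```bash
python3 -m crank '[[-0.04,0.002,0,0,0,1],[-0.08,0.004,0,0,0,2],[-0.12,0.007,0,0,0,3],[-0.16,0.009,0,0,0,4],[-0.2,0.011,0,0,0,5],[-0.24,0.013,0,0,0,6],[-0.28,0.016,0,0,0,7],[-0.32,0.018,0,0,0,8],[-0.36,0.02,0,0,0,10],[-0.404,0.023,0,0,0,11.2],[-0.404,0.023,0,0,0,11.2],[-0.404,0.023,0,0,0,11.2],[-0.404,0.023,0,0,0,11.2]]'
python3 rel.py .5045 -.1870 .0908 -23.6
python3 - <<'E'
from h import *
# empty rack hole centre vs pin, in scene
im=grab('scene'); P=pts(im)
cv2.imwrite('pics/s4.png',cv2.resize(im['frame'][90:230,220:370],None,fx=4,fy=4))
for lo in np.arange(.15,.25,.01):
    m=(abs(P[...,0]-.504)<.05)&(abs(P[...,1]+.187)<.05)&(P[...,2]>lo)&(P[...,2]<lo+.01); q=P[m]
    if len(q): print(round(lo,2),len(q),((q.min(0)+q.max(0))/2).round(4),np.ptp(q,axis=0).round(3))
E
```

```text
clock: 11.05
position: [0.5043, -0.1856, 0.2439]
ee_rot: [-0.001, 0.836, 0.548, -0.0]
contact_force: [0.9, 0.5, -1.7]
width: 0.0264
t 11.05 pos [ 0.5043 -0.1856  0.2439] F [ 0.9  0.5 -1.7] w 0.0264 q [-0.48  0.21  1.56  0.    1.37 -0.07]
row [-0.0014  0.001   0.1531] [-0.11 -0.04  0.08]
0.16 3 [ 0.5069 -0.1815  0.1671] [0.005 0.004 0.002]
0.17 6 [ 0.5039 -0.1774  0.1766] [0.006 0.005 0.004]
0.18 14 [ 0.5046 -0.1771  0.1842] [0.015 0.012 0.008]
0.19 22 [ 0.5032 -0.1738  0.195 ] [0.021 0.014 0.009]
0.2 36 [ 0.5034 -0.1746  0.2048] [0.028 0.021 0.01 ]
0.21 37 [ 0.504  -0.1731  0.2141] [0.028 0.019 0.008]
0.22 103 [ 0.5074 -0.1752  0.2265] [0.051 0.039 0.007]
0.23 92 [ 0.5067 -0.1792  0.235 ] [0.049 0.04  0.01 ]
0.24 31 [ 0.5094 -0.1728  0.2449] [0.041 0.017 0.009]
```

View pics/s4.png

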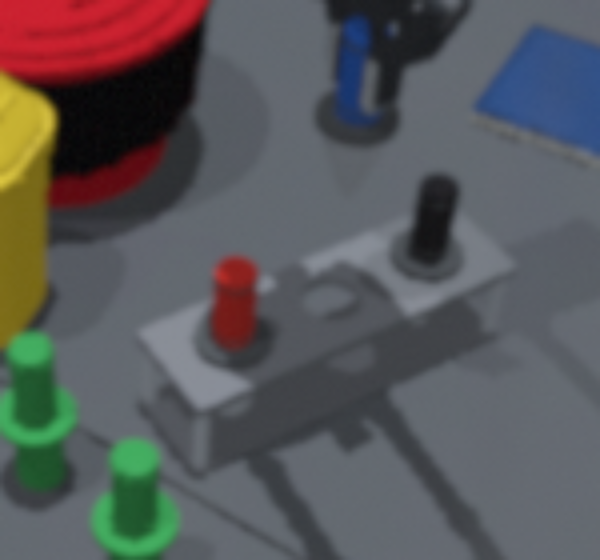

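The drift hangs upright at (355,130), above its empty hole at (330,298). I'll lower it to the recorded pose.

```bash
python3 -m crank '[[-0.0014,0.001,0.04,0,0,0],[-0.0014,0.001,0.08,0,0,0],[-0.0014,0.001,0.1,0,0,0],[-0.0014,0.001,0.115,0,0,0],[-0.0014,0.001,0.13,0,0,0],[-0.0014,0.001,0.14,0,0,0],[-0.0014,0.001,0.147,0,0,0],[-0.0014,0.001,0.151,0,0,0],[-0.0014,0.001,0.153,0,0,0],[-0.0014,0.001,0.153,0,0,0]]'
python3 rel.py .5045 -.1870 .0908 -23.6
```

```text
clock: 12.35
position: [0.5049, -0.1872, 0.0914]
ee_rot: [-0.001, 0.836, 0.548, 0.0]
contact_force: [-1.0, 0.5, -1.6]
width: 0.0263
t 12.35 pos [ 0.5049 -0.1872  0.0914] F [-1.   0.5 -1.6] w 0.0263 q [-0.48  0.34  1.79  0.    1.01 -0.07]
row [ 0.0001 -0.0004  0.0006] [-0.05 -0.03  0.09]
```

Nearly touching: I lower 1 mm more, open, and rise.

```bash
python3 -m crank '[[0,0,0.0015,0,0,0],[0,0,0.0015,0,0,0],[0,0,0.0015,0,0,0]]'
python3 -m crank '[[0,0,0,0,0,0],[0,0,0,0,0,0],[0,0,0,0,0,0],[0,0,0,0,0,0],[0,0,0,0,0,0],[0,0,0,0,0,0]]' 1
python3 -m crank '[[0,0,-0.03,0,0,0],[0,0,-0.08,0,0,0],[0,0,-0.115,0,0,0],[0,0,-0.115,0,0,0]]'
python3 rel.py .5355 -.1137 .20 -23.6
```

```text
clock: 12.72
position: [0.5051, -0.1874, 0.0908]
ee_rot: [0.0, 0.836, 0.548, 0.0]
contact_force: [-0.5, 1.2, 5.7]
width: 0.0264
clock: 13.48
position: [0.5051, -0.1874, 0.0907]
ee_rot: [-0.0, 0.836, 0.548, 0.0]
contact_force: [0.2, -0.4, 0.6]
width: 0.0856
clock: 13.98
position: [0.5069, -0.1883, 0.2089]
ee_rot: [0.003, 0.836, 0.548, 0.002]
contact_force: [-0.2, 0.5, -0.5]
width: 0.0853
t 13.975 pos [ 0.5069 -0.1883  0.2089] F [-0.2  0.5 -0.5] w 0.0853 q [-0.48  0.23  1.62  0.    1.28 -0.07]
row [ 0.0798 -0.0036  0.0089] [0.42 0.   0.1 ]
```

```bash
python3 -m crank '[[0.04,-0.002,0,0,0,0],[0.08,-0.0036,0.008,0,0,0],[0.08,-0.0036,0.008,0,0,0],[0.08,-0.0036,0.008,0,0,0]]'
python3 rel.py .5357 -.1137 .0908 -23.6
python3 - <<'E'
from h import *
im=grab('scene'); P=pts(im);f=cv2.cvtColor(im['frame'],cv2.COLOR_BGR2HSV)
for c,m in(('red',(f[...,0]<8)),('blue',(f[...,0]>105)&(f[...,0]<130))):
    m=m&(f[...,1]>150)&(P[...,2]>.06)&(P[...,2]<.145)&(abs(P[...,0]-.52)<.06)&(abs(P[...,1]+.15)<.08); q=P[m]
    for a,b in((.08,.1),(.1,.12),(.12,.132)):
        s=q[(q[:,2]>a)&(q[:,2]<b)]; print(c,a,len(s),np.median(s,0).round(4))
    print(q[:,2].max())
cv2.imwrite('pics/s5.png',cv2.resize(im['frame'][90:230,220:370],None,fx=4,fy=4))
E
```

```text
clock: 14.48
position: [0.5349, -0.1136, 0.1998]
ee_rot: [0.003, 0.836, 0.549, 0.001]
contact_force: [1.1, -0.1, -0.1]
width: 0.0849
t 14.475 pos [ 0.5349 -0.1136  0.1998] F [ 1.1 -0.1 -0.1] w 0.0849 q [-0.34  0.25  1.62 -0.    1.26  0.07]
row [4.00e-04 1.00e-04 1.09e-01] [0.31 0.05 0.13]
red 0.08 42 [ 0.5333 -0.1002  0.0912]
red 0.1 46 [ 0.5312 -0.1005  0.1091]
red 0.12 29 [ 0.5323 -0.1004  0.1249]
0.13830871060523175
blue 0.08 41 [ 0.5015 -0.1733  0.0906]
blue 0.1 45 [ 0.5029 -0.1738  0.1096]
blue 0.12 27 [ 0.5016 -0.1735  0.1271]
0.13738606991290303
```

View pics/s5.png

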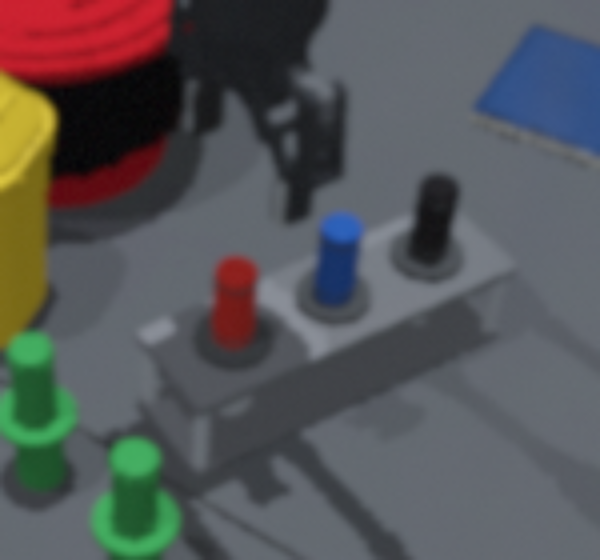

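The drift is seated upright in its own hole at (335,295), and the open gripper is above red (235,300). I descend and grip.

```bash
python3 -m crank '[[0,0,0.05,0.3,0,0],[0,0,0.09,0.3,0,0],[0,0,0.1085,0.3,0,0],[0,0,0.1085,0.3,0,0],[0,0,0.1085,0.3,0,0]]' 1
python3 -m crank '[[0,0,0,0,0,0],[0,0,0,0,0,0],[0,0,0,0,0,0],[0,0,0,0,0,0],[0,0,0,0,0,0],[0,0,0,0,0,0],[0,0,0,0,0,0]]' 0 70
python3 -m crank '[[0,0,-0.02,0,0,0],[0,0,-0.05,0,0,0],[0,0,-0.1,0,0,0],[0,0,-0.155,0,0,0],[0,0,-0.155,0,0,0],[0,0,-0.155,0,0,0]]'
python3 rel.py .5698 .2133 .24 -12.3
```

```text
clock: 15.15
position: [0.5363, -0.1153, 0.0925]
ee_rot: [0.001, 0.837, 0.548, 0.0]
contact_force: [0.5, 0.0, 0.7]
width: 0.0854
clock: 16.02
position: [0.5364, -0.1153, 0.0932]
ee_rot: [0.002, 0.837, 0.548, 0.001]
contact_force: [-0.9, 1.1, 5.0]
width: 0.0268
clock: 16.77
position: [0.535, -0.1147, 0.2468]
ee_rot: [0.0, 0.837, 0.548, -0.0]
contact_force: [0.5, 0.3, -4.0]
width: 0.0267
t 16.775 pos [ 0.535  -0.1147  0.2468] F [ 0.5  0.3 -4. ] w 0.0267 q [-0.34  0.23  1.54 -0.    1.38  0.07]
row [ 0.3145 -0.0992  0.0064] [  0.02   0.06 -11.26]
```

```bash
python3 -m crank '[[0.04,-0.012,0,0,0,-1],[0.08,-0.025,0,0,0,-3],[0.12,-0.038,0,0,0,-4],[0.16,-0.05,0,0,0,-6],[0.2,-0.063,0,0,0,-7],[0.24,-0.076,0,0,0,-8],[0.28,-0.088,0,0,0,-10],[0.3145,-0.099,0.005,0,0,-11.3],[0.3145,-0.099,0.005,0,0,-11.3],[0.3145,-0.099,0.005,0,0,-11.3],[0.3145,-0.099,0.005,0,0,-11.3]]'
python3 rel.py .5698 .2134 .16 -12.3
python3 - <<'E'
from h import *
im=grab('scene');P=pts(im); cv2.imwrite('pics/s6.png',cv2.resize(im['frame'][170:310,110:260],None,fx=4,fy=4))
m=(abs(P[...,0]-.57)<.06)&(abs(P[...,1]-.213)<.06)&(P[...,2]>.217)&(P[...,2]<.232); q=P[m]; print(q.min(0),q.max(0))
E
```

```text
clock: 18.15
position: [0.5697, 0.212, 0.2406]
ee_rot: [0.0, 0.779, 0.627, -0.001]
contact_force: [0.4, -0.3, -2.4]
width: 0.0262
t 18.15 pos [0.5697 0.212  0.2406] F [ 0.4 -0.3 -2.4] w 0.0262 q [ 0.24  0.32  1.41 -0.    1.41  0.46]
row [ 0.0015 -0.0001  0.0806] [-0.06  0.13 -0.03]
[0.54483596 0.19133825 0.21753511] [0.59759974 0.24246346 0.23196222]
```

View pics/s6.png

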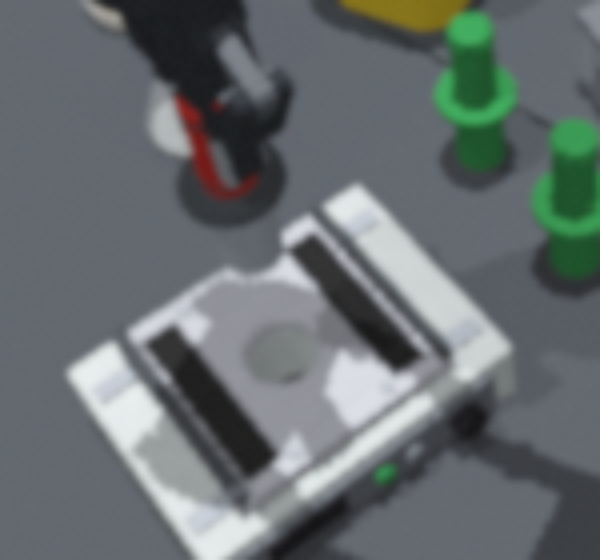

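The bolt is held upright at (235,170), and the platform now looks centred with its hole in line at (285,352). The bolt sits about 1–2 mm toward +y in the grip, so the present position is right. I go down.

```bash
python3 -m crank '[[0,0,0.04,0,0,0],[0,0,0.07,0,0,0],[0,0,0.085,0,0,0],[0,0,0.092,0,0,0],[0,0,0.098,0,0,0],[0,0,0.104,0,0,0],[0,0,0.104,0,0,0]]'
python3 rel.py .5698 .2125 .0872 -12.3
```

```text
clock: 19.08
position: [0.5697, 0.212, 0.137]
ee_rot: [0.0, 0.779, 0.627, -0.001]
contact_force: [0.1, 0.2, -3.1]
width: 0.0267
t 19.075 pos [0.5697 0.212  0.137 ] F [ 0.1  0.2 -3.1] w 0.0267 q [ 0.24  0.39  1.58 -0.    1.18  0.46]
row [0.0006 0.0001 0.0498] [-0.03  0.1  -0.03]
```

Already 10 mm into the platform hole with no contact. I continue past the base's edge.

```bash
python3 -m crank '[[0,0,0.006,0,0,0],[0,0,0.012,0,0,0],[0,0,0.018,0,0,0],[0,0,0.018,0,0,0]]'
python3 -m crank '[[0,0,0.008,0,0,0],[0,0,0.016,0,0,0],[0,0,0.023,0,0,0],[0,0,0.028,0,0,0],[0,0,0.032,0,0,0],[0,0,0.034,0,0,0],[0,0,0.034,0,0,0]]'
```

```text
clock: 19.58
position: [0.5692, 0.2118, 0.1182]
ee_rot: [0.0, 0.779, 0.627, -0.002]
contact_force: [0.0, -0.0, -2.6]
width: 0.0267
clock: 20.45
position: [0.569, 0.2121, 0.0872]
ee_rot: [0.0, 0.779, 0.627, -0.001]
contact_force: [-4.9, 0.0, 12.5]
width: 0.0261
```

Seated at exactly the expected height. I open and retreat.

```bash
python3 -m crank '[[0,0,0,0,0,0],[0,0,0,0,0,0],[0,0,0,0,0,0],[0,0,0,0,0,0],[0,0,0,0,0,0],[0,0,0,0,0,0]]' 1
python3 -m crank '[[0,0,-0.03,0,0,0],[0,0,-0.08,0,0,0],[0,0,-0.14,0,0,0],[0,0,-0.17,0,0,0],[0,0,-0.17,0,0,0],[0,0,-0.17,0,0,0]]'
python3 - <<'E'
from h import *
im=grab('scene');P=pts(im); cv2.imwrite('pics/s7.png',cv2.resize(im['frame'][120:320,110:370],None,fx=3,fy=3))
d=np.deg2rad(77.7); q=P[205:320,120:215].reshape(-1,3); a=(q[:,:2]-[.57,.214])@[np.cos(d),np.sin(d)]
for lo,hi in((.046,.054),(.070,.078)):
    m=(q[:,2]>lo)&(q[:,2]<hi)&(abs(a)<.11); print(lo,np.percentile(a[m],[1,99]).mean().round(4))
f=cv2.cvtColor(im['frame'],cv2.COLOR_BGR2HSV); m=(f[...,0]<8)&(f[...,1]>150)&(abs(P[...,0]-.57)<.05)&(abs(P[...,1]-.214)<.05)
r=P[m]; print('red',len(r),r[:,2].max())
for a,b in((.07,.09),(.09,.11),(.11,.128)): print(np.median(r[(r[:,2]>a)&(r[:,2]<b)],0).round(4))
E
```

```text
clock: 21.2
position: [0.569, 0.2121, 0.087]
ee_rot: [0.0, 0.779, 0.627, -0.001]
contact_force: [0.4, -0.6, -0.6]
width: 0.0856
clock: 21.95
position: [0.5684, 0.2121, 0.2557]
ee_rot: [-0.0, 0.779, 0.627, -0.002]
contact_force: [0.0, -0.8, -0.8]
width: 0.0857
0.046 0.0023
0.07 0.0042
red 225 0.13254498879389098
[0.5589 0.2229 0.0846]
[0.5596 0.2227 0.0998]
[0.5588 0.2227 0.1195]
```

View pics/s7.png

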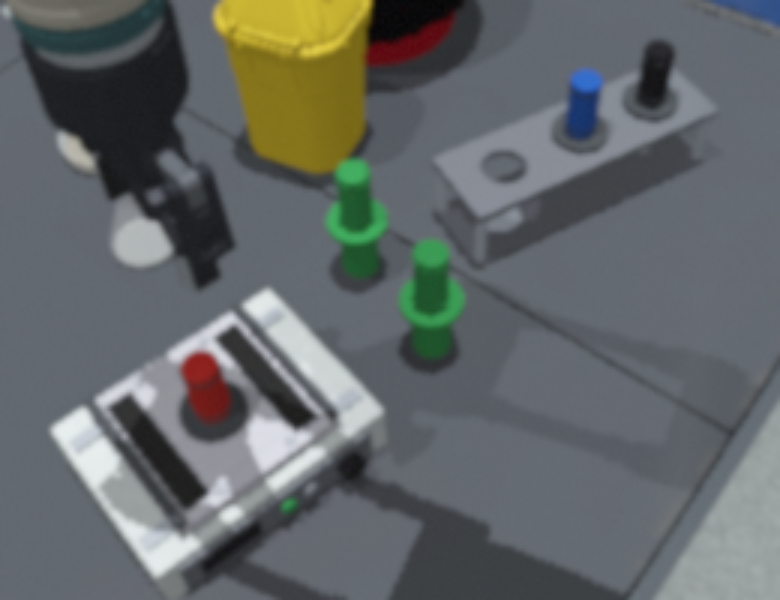

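The bolt stands upright and flush on the platform at (210,410). The drift is upright in its own hole at (582,125), the green look-alikes are untouched, and the gripper is clear.

```bash
python3 -c "
from rig import job; print(job.sign_off())"
```

```text
the job is handed in; nothing more can be done
None
```

The shaker is locked for transport: the drift wedged the platform into line and is back in its own rack hole, and the red bolt is fully home. I handed the job in at about 22 s; sign-off reports no verdict.

- **Drift:** I pressed it down until the collar seated at the expected height with 13 N. The platform offset then measured about +2.6 mm, against a limit of 8 mm. Back in its own hole, my readings of the drift put it well under 5 mm from where it started.
- **Bolt:** It bottomed at the expected height with 12.5 N. The last picture shows it upright, with its collar flush on the platform. Its handle readings drift less than 1 mm from bottom to top, so it is not leaning.
- **Final state:** The platform offset now measures about +1.9 mm, both tools are released, the gripper is clear, and the green look-alikes were not touched.
- **Checks that disagreed:** The two cameras differed by 2–3 mm in y. The top view could not measure the platform while the arm was in the way, so the platform offsets above come from the scene camera alone. Early on I could not see the drift's shank in the picture; the depth data confirmed it was there.

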